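# Shut the pipe hatch under the basin and lock its quarter-turn fastener

### The job

Push the raised hatch on the low pipe boxing down until it lies shut, then set a fingertip in the slot of its round fastener and turn it clockwise (seen from above) until it stops, so that the hatch is locked. Only push and turn with the fingers: do not pick anything up or swing the hatch further open, leave the bathroom things around it standing where they are, and finish clear of everything.

Things in the scene. Friction and masses are not known exactly. Their poses are not given: they have to be found in the camera images.
- boxing: low white pipe boxing fixed on the ledge, 250 mm (its x) by 270 mm (its y) by 70 mm high, carrying the hinged hatch on top. Origin: centre of its underside. Its x axis points level from the hatch's free front edge (-x, robot side) to the hinge (+x), its y axis runs along the hinge, z is up.
- panel (a joint): opening angle of the hatch in rad: 0 is shut (stop; top face then 78 mm above the ledge), grows as its front edge rises; starts at 0.2 to 0.45. The hatch is a white plate 220 mm (hinge to front edge) by 240 by 8 mm, about 0.6 kg with its fastener, on a stiff hinge: it stays at any angle; pressing it down near the front edge takes about 3 to 5 N.
- panel_hinge (a point): middle of the hatch's hinge, on the hatch's top face (78 mm above the ledge, 105 mm to the +x side of the boxing's origin). The point is fixed in the hatch; its x axis points along the top face away from the front edge, y along the hinge.
- panel_front (a point): middle of the hatch's free front edge, on its top face, 220 mm from point panel_hinge; rises with the hatch.
- fastener (a joint): fastener angle in rad: 0 unlocked (slot parallel to the hinge), growing clockwise seen from above to a stop at 1.571, locked (slot pointing from hinge to front edge). Starts at 0 to 0.3. Steady friction about 0.15 N m; it stays where left. A tongue under the hatch swings below the boxing's front rim and holds the hatch shut; shut the hatch before turning.
- slot (a point): centre of the fastener, on its axis at the slot floor, 163 mm from the hinge towards the front edge, mid-width. The fastener is a grey round boss, 96 mm across, 22 mm high above the hatch; a straight slot 28 mm wide, 20 mm deep, open at both ends, crosses it. The point turns with it: y along the slot, z along the turning axis out of the hatch (tilted while the hatch is raised).
- cup: white ceramic toothbrush cup, 74 mm wide, 95 mm high, standing on the ledge beside the boxing. Origin: centre of its underside. Leave alone.
- bottle: closed turquoise squeeze bottle, 60 mm in diameter, 170 mm high. Origin: centre of its underside. Leave alone.
- soap_dish: round steel soap dish, 96 mm wide, with a bar of soap, 23 mm high. Origin: centre of its underside. Leave alone.
- jar: glass jar with white cap, 60 mm in diameter, 70 mm high. Origin: centre of its underside. Leave alone.
- nail_brush: wooden nail brush, 40 x 90 x 30 mm, lying in front of the boxing. Origin: centre of its underside. Leave alone.
- toilet_brush: toilet brush in its white plastic holder, 110 mm wide, 325 mm high with the handle. Origin: centre of its underside. Leave alone.
- bin: round steel pedal bin with black hinged lid, 170 mm in diameter (pedal sticking out 40 mm towards -x), 247 mm high. Origin: centre of its underside. Leave alone.

How it is judged (in metres and radians):
On the way, in this order (a step that is already met when the one before it is completed fails the run):
1. the hatch is pushed shut while the fastener is still unlocked (value of joint panel below 0.03 rad and value of joint fastener below 0.8 rad), for 0.2 s.
2. the fastener is turned clockwise to the locked position with the hatch shut (value of joint panel below 0.03 rad and value of joint fastener above 1.4 rad), for 0.2 s.
At the end, for the whole second after the job is handed in: The hatch is shut (within 0.03 rad, 7 mm at its front edge), its fastener is turned to within 10 degrees of the locked stop and at rest, and all seven bystanders stand within 25 mm of where they were (all of step 2 and velocity of joint fastener below 0.1 rad/s and distance of each of cup, bottle, soap_dish, jar, nail_brush, toilet_brush, bin from where it was at the start of the episode below 0.025 m); the robot touches nothing.
It fails at once if the hatch is swung further open (beyond 0.5 rad) (value of joint panel above 0.5 rad).
It fails at once if a bystander is shifted more than 25 mm, knocked over, lifted or carried (distance of any of cup, bottle, soap_dish, jar, nail_brush, toilet_brush, bin from where it was at the start of the episode above 0.025 m or angle between any of cup, bottle, soap_dish, jar, nail_brush, toilet_brush, bin's own z axis and vertical above 0.35 rad).
It also fails if it takes over 48 s, if anything falls off the work surface, if the arm or the gripper's body presses on something with over 40 N, if the wrist force passes 120 N, or if a joint passes its speed limit or range.

### The arm

A 7-joint arm with a two-finger parallel gripper is mounted at the origin on the work surface. World frame = base frame: x ahead of the robot, y to its left, z up, the work surface at z = 0. Lengths are in mm, angles in rad, forces in N, time in s.
With the tool pointing down it reaches from about 350 to 900 mm from the base axis. Payload 8.1 kg.
Tool frame: the origin (TCP) lies at the very end of the fingers, on their centre line; the grasp point (between the pads) lies 19 mm behind it; y points along the fingers, x is the direction in which the jaws open and shut, and the axes are right-handed (so a half turn about y gives the same grasp; the last joint's range is limited). The gripper opens to 92 mm and grips with 3 to 60 N. Pads are 19 mm wide; open, the fingers measure 130 mm over their backs; the gripper's body (75 mm by 190 mm) begins 47 mm behind the grasp point.
Start: joints at [1.118, 0.434, 0.025, 1.573, -0.012, 1.134, -0.075], TCP at [214.171, -587.173, 226.742] pointing down, gripper open.
Joint ranges: [-2.62, 2.62], [-0.44, 2.09], [-1.27, 1.32], [0.08, 2.57], [-1.32, 4.46], [0.12, 2], [-2.74, 2.74]. Speed limits (rad/s): [2.22, 2.22, 3.01, 3.01, 3.14, 3.14, 3.14].

### API

Orientations are given as a unit quaternion [x, y, z, w].
In Python, from rig import r gives the robot as it stands. Calls block until the motion is done:
- r.goto(position, orientation): joint-space move of the TCP to a pose.
- r.movel(position, rotation=None, velocity=150, until_force=None): straight line of the TCP; rotation=None keeps the orientation; velocity is the mean speed in mm/s. With until_force (N) it stops when the force on the tool has changed by that much, and returns True; else False.
- r.move_joints(angles): joint-space move.
- r.gripper_to(opening, force=None): finger opening in mm; force is the grip in N (None keeps the last); returns when the fingers have stopped.
- r.dwell(seconds).
- r.solve_ik(position, orientation): joint angles nearest the present ones, or None.
- r.get_obs(): the state.
- r.read_camera(name): name is "scene" or "top" or "wrist"; returns the picture (420x560x3 uint8, blue, green, red); there is no depth.
- r.camera_params(name): a dict with "K" (3x3 intrinsics, pixels), "k1" (the pictures are not rectified: a ray, as slopes to the right and down, at radius r is drawn at 1 + k1 r^2 times it, then the intrinsics apply), "R" (3x3) and "t" (3): a world point X has camera coordinates R X + t. Camera axes: x right, y down, z forward; pixel columns grow to the right and rows downward; lengths in mm; the calibration is good to about 2 mm. A picture is of the moment at which its call begins: read the wrist's pose just before it. camera_params takes no time and is no camera call; for the wrist camera it gives the pose at the moment of the call.
A pose or a line that the arm cannot do raises r.PlanningError and nothing moves.
- r.finish_job(): hands the job in, once; it reports no verdict.
The state is a dict: "time": time; "joint_positions": joint angles; "qvel": joint speeds; "effort": joint torques, N m; "tool_pos": TCP position; "orientation": TCP orientation; "contact_force": force on the tool from outside, world axes, zero at the start; "ft_torque": the same for the moment, N m; "grip_width": finger opening in mm.
Only numpy, scipy, OpenCV 4.12 (cv2) and the standard library are available. Lean on these libraries where they do the work, as an engineer would, in place of code of your own. Each camera call takes 0.05 s, during which the arm holds its last target.

## Working session

There is one attempt and no reset: what is moved stays moved. The work goes in short steps, each a Python script; the robot and the scene stay as the last script left them, time stands still between calls to the robot, and variables do not carry over. Pictures are saved under pics/ and viewed, and the job is handed in when it is done.

```bash
ls; mkdir -p pics; python3 - <<'E'
from rig import r
import cv2
o=r.get_obs();print(o)
for n in("scene","top","wrist"):
    p=r.camera_params(n);print(n,p)
    cv2.imwrite(f"pics/{n}0.png",r.read_camera(n))
E
```

```text
pics
{'time': 0.0, 'joint_positions': array([ 1.11839269,  0.43522062,  0.02496331,  1.57409036, -0.01162482,
        1.13398498, -0.07507704]), 'qvel': array([ 5.44856047e-05,  5.72694941e-04, -1.35257532e-03,  1.42088955e-04,
       -1.26435575e-03, -9.79977626e-04,  2.68779227e-03]), 'effort': array([-1.27895428e-04, -6.67845154e+01,  9.85108986e-01, -3.14460003e+01,
       -6.04064343e-02,  4.29231639e-02,  1.53913911e-04]), 'tool_pos': array([ 213.98241935, -586.69011446,  225.9489196 ]), 'orientation': array([-0.57908593,  0.40585352, -0.40490652,  0.57964914]), 'contact_force': array([-0.62181432,  0.3337693 ,  0.07163935]), 'ft_torque': array([ 0.01891105, -0.00679474,  0.02599757]), 'grip_width': 91.83239759750934}
scene {'K': array([[434.30916529,   0.        , 278.93329931],
       [  0.        , 434.30916529, 210.61001383],
       [  0.        ,   0.        ,   1.        ]]), 'k1': -0.004500223762758932, 'R': array([[-0.79746275,  0.60335233,  0.00437348],
       [ 0.38119984,  0.5094315 , -0.77147017],
       [-0.46769631, -0.61355156, -0.63625046]]), 't': array([ 482.20
[... 184 characters left out ...]
  ,   1.        ]]), 'k1': -0.10378156524900307, 'R': array([[-0.01137601, -0.9995605 , -0.02737522],
       [-0.98240593,  0.01627611, -0.18604752],
       [ 0.18641131,  0.0247771 , -0.98215931]]), 't': array([  22.38743101,  594.94695607, 1086.9464764 ])}
wrist {'K': array([[322.64719621,   0.        , 282.93863401],
       [  0.        , 322.64719621, 207.98288133],
       [  0.        ,   0.        ,   1.        ]]), 'k1': -0.004941651789705055, 'R': array([[ 3.42400067e-01, -9.39553824e-01, -8.98079978e-04],
       [-8.96388721e-01, -3.26955579e-01,  2.99311394e-01],
       [-2.81512797e-01, -1.01679213e-01, -9.54155062e-01]]), 't': array([-623.05147245,  -37.90182981,  390.76152346])}
```

View pics/scene0.png

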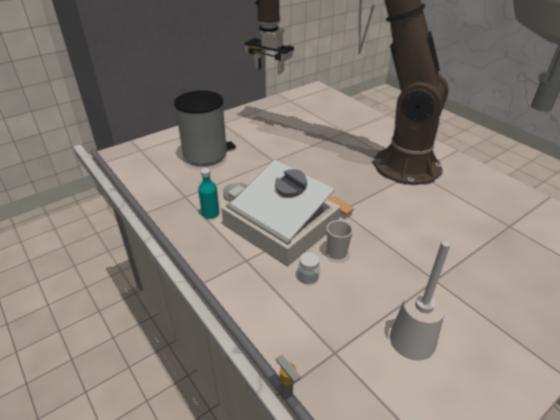

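View pics/top0.png

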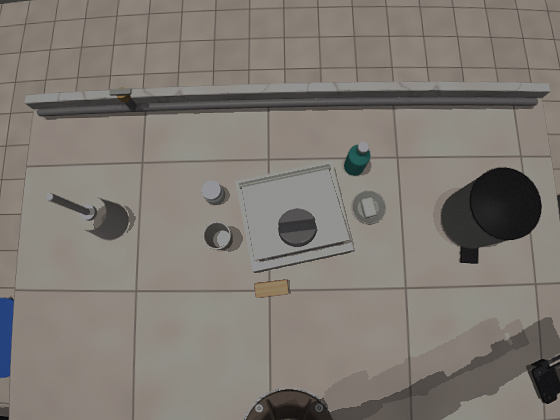

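View pics/wrist0.png

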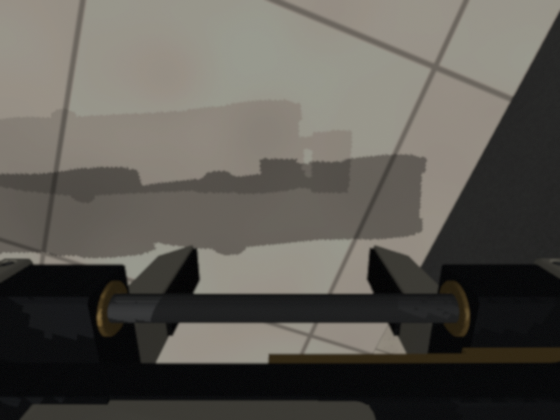

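The scene and top views show the boxing near (300,215) in the top picture, with its hatch raised towards the robot. The cup is at (218,237), the jar at (213,192), the brush at (272,288), the dish at (369,208) and the bottle at (357,160). I'll enlarge both views.

```bash
python3 - <<'E'
import cv2
a=cv2.imread("pics/top0.png")[140:310,180:400]
cv2.imwrite("pics/top0c.png",cv2.resize(a,None,fx=3.5,fy=3.5,interpolation=cv2.INTER_CUBIC))
a=cv2.imread("pics/scene0.png")[150:290,190:370]
cv2.imwrite("pics/scene0c.png",cv2.resize(a,None,fx=4,fy=4,interpolation=cv2.INTER_CUBIC))
E
```

```text
(no output)
```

View pics/top0c.png

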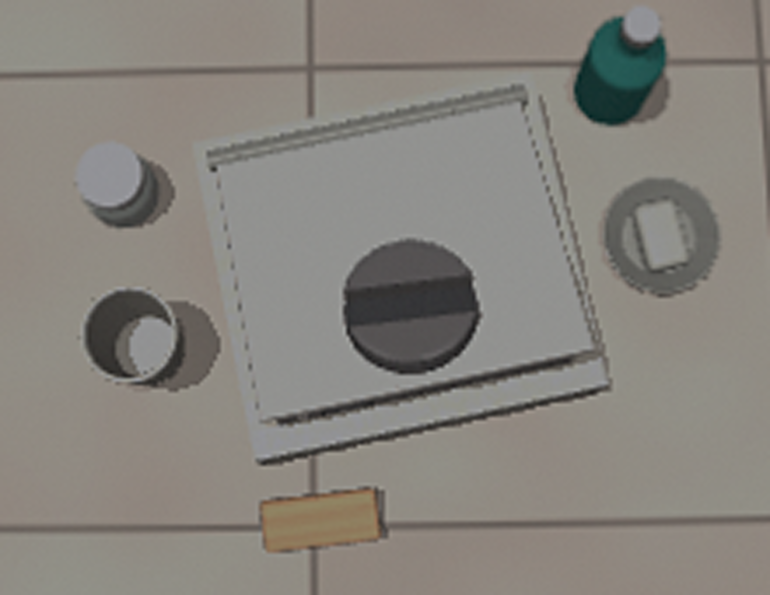

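View pics/scene0c.png

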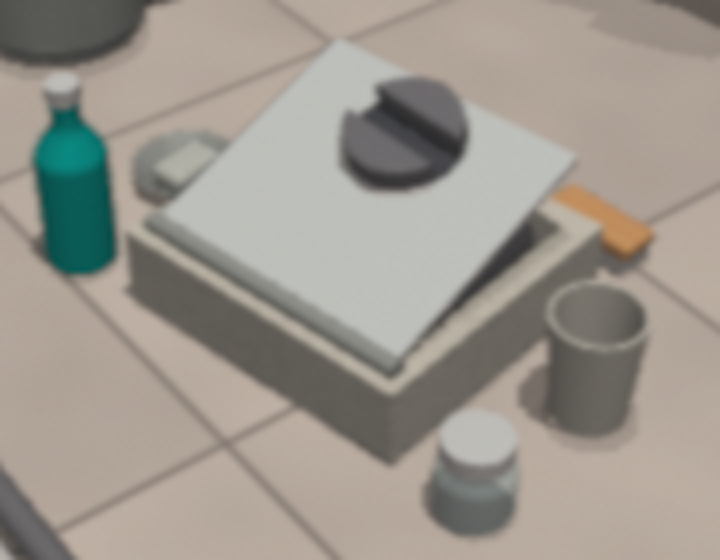

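```bash
cat > h.py <<'E'
import numpy as np, cv2
from rig import r
from scipy.optimize import least_squares
from scipy.spatial.transform import Rotation as Rt
def proj(n,X,P=None):
    p=P or r.camera_params(n)
    c=np.atleast_2d(X)@p["R"].T+p["t"]; s=c[:,:2]/c[:,2:]
    s=s*(1+p["k1"]*(s**2).sum(1,keepdims=True))
    return s@p["K"][:2,:2].T+p["K"][:2,2]
def ray(n,uv,z):
    p=r.camera_params(n)
    return least_squares(lambda a:(proj(n,[[a[0],a[1],z]],p)[0]-uv),[650,0]).x
def boxpt(q,l):
    c,s=np.cos(q[2]),np.sin(q[2]); l=np.asarray(l,float)
    return np.array([q[0]+c*l[0]-s*l[1],q[1]+s*l[0]+c*l[1],l[2]])
def hatchpt(q,l): # l: from hinge top, x away from front
    a=q[3]; x,y,z=l
    # front (x<0) rises
    return boxpt(q,[105+x*np.cos(a)+z*np.sin(a),y,78-x*np.sin(a)+z*np.cos(a)])
def fastpt(q,l):
    f=-q[4]; x,y,z=l  # clockwise
    return hatchpt(q,[-163+x*np.cos(f)-y*np.sin(f),x*np.sin(f)+y*np.cos(f),2+z])
E
cat > fit.py <<'E'
from h import *
def up(o,s,uv): return (np.array(uv)+.5)/s-.5+o
T=lambda u,v:up(np.array([180,140]),3.5,(u,v)); S=lambda u,v:up(np.array([190,150]),4,(u,v))
obs=[("top",T(193,142),boxpt,(125,135,70)),("top",T(258,457),boxpt,(-125,135,70)),("top",T(608,381),boxpt,(-125,-135,70)),("top",T(538,85),boxpt,(125,-135,70)),
("top",T(262,421),hatchpt,(-220,120,0)),("top",T(597,352),hatchpt,(-220,-120,0)),
("scene",S(577,157),hatchpt,(-220,120,0)),("scene",S(340,38),hatchpt,(-220,-120,0)),
("scene",S(390,393),boxpt,(125,135,70)),("scene",S(128,237),boxpt,(125,-135,70)),("scene",S(603,230),boxpt,(-125,135,70)),("scene",S(390,466),boxpt,(125,135,0)),
("top",T(346,292),fastpt,(14,46,20)),("top",T(471,277),fastpt,(14,-46,20)),("top",T(346,326),fastpt,(-14,46,20)),("top",T(478,310),fastpt,(-14,-46,20))]
P={n:r.camera_params(n) for n in("top","scene")}
def f(q): return np.concatenate([proj(n,g(q,l)[None],P[n])[0]-uv for n,uv,g,l in obs])
s=least_squares(f,[620,0,0.1,.3,.1],x_scale=[100,100,.1,.1,.1],loss='soft_l1')
print(s.x.round(4)); print(f(s.x).reshape(-1,2).round(1).tolist())
np.save("q.npy",s.x)
for k,g,l in(("slot",fastpt,(0,0,0)),("front",hatchpt,(-220,0,0)),("hinge",hatchpt,(0,0,0))): print(k,g(s.x,l).round(1))
for n,uv,z in(("cup",T(132,335),95),("jar",T(109,174),70),("brush",T(320,520),30),("bottle",T(641,24),170),("dish",T(661,237),10)): print(n,ray(n="top",uv=uv,z=z).round(1))
E
python3 fit.py
```

```text
[ 5.851899e+02 -2.177410e+01  1.962000e-01  2.938000e-01  1.017000e-01]
[[-0.3, 0.1], [-1.0, 0.8], [-0.0, 0.8], [-1.9, -4.1], [-0.3, 0.6], [-0.5, -0.2], [-0.1, -0.7], [-0.8, -0.4], [-0.7, 0.7], [-1.8, -1.7], [-0.9, -1.0], [-1.1, -0.0], [-0.7, 0.1], [0.4, -0.0], [0.3, 0.6], [-0.1, 0.7]]
slot [535.7 -31.6 127.1]
front [481.6 -42.4 141.7]
hinge [688.2  -1.3  78. ]
cup [527.9 175.2]
jar [657.3 199.6]
brush [391.7  39.7]
bottle [ 736.1 -199.1]
dish [ 612.2 -235.3]
```

```bash
sed -i 's/,("top",T(538,85),boxpt,(125,-135,70))//; s/("scene",S(128,237),boxpt,(125,-135,70)),//' fit.py; python3 fit.py; cat > ov.py <<'E'
from h import *
def overlay(img,n,q,off,s,size,fn,P=None):
    x,y=off;w,h=size
    a=cv2.resize(img[y:y+h,x:x+w],None,fx=s,fy=s,interpolation=cv2.INTER_CUBIC)
    def pl(g,ls,c):
        p=proj(n,np.array([g(q,l) for l in ls]),P); p=((p-off+.5)*s-.5)
        cv2.polylines(a,[np.round(p).astype(int)],True,c,1)
    for z in(0,70): pl(boxpt,[(125,135,z),(-125,135,z),(-125,-135,z),(125,-135,z)],(0,0,255))
    pl(hatchpt,[(0,120,0),(-220,120,0),(-220,-120,0),(0,-120,0)],(0,255,0))
    pl(fastpt,[(14,46,20),(14,-46,20),(-14,-46,20),(-14,46,20)],(255,255,0))
    pl(fastpt,[(48*np.cos(t),48*np.sin(t),20) for t in np.linspace(0,6.2,40)],(255,0,255))
    cv2.imwrite(fn,a)
E
python3 - <<'E'
from ov import *
q=np.load("q.npy")
overlay(cv2.imread("pics/top0.png"),"top",q,(180,140),3.5,(220,170),"pics/o1.png")
overlay(cv2.imread("pics/scene0.png"),"scene",q,(190,150),4,(180,140),"pics/o2.png")
E
```

```text
[ 5.858439e+02 -2.156900e+01  2.000000e-01  2.891000e-01  1.052000e-01]
[[-0.5, 0.0], [-0.8, 0.7], [-0.0, 0.4], [-0.1, 0.6], [-0.5, -0.5], [-0.2, -0.4], [-1.0, -0.0], [-0.6, 0.8], [-1.0, -1.1], [-1.0, 0.1], [-0.7, -0.0], [0.4, -0.1], [0.3, 0.5], [-0.1, 0.6]]
slot [536.2 -31.6 126.4]
front [482.1 -42.6 140.7]
hinge [688.8  -0.7  78. ]
cup [527.9 175.2]
jar [657.3 199.6]
brush [391.7  39.7]
bottle [ 736.1 -199.1]
dish [ 612.2 -235.3]
```

View pics/o1.png

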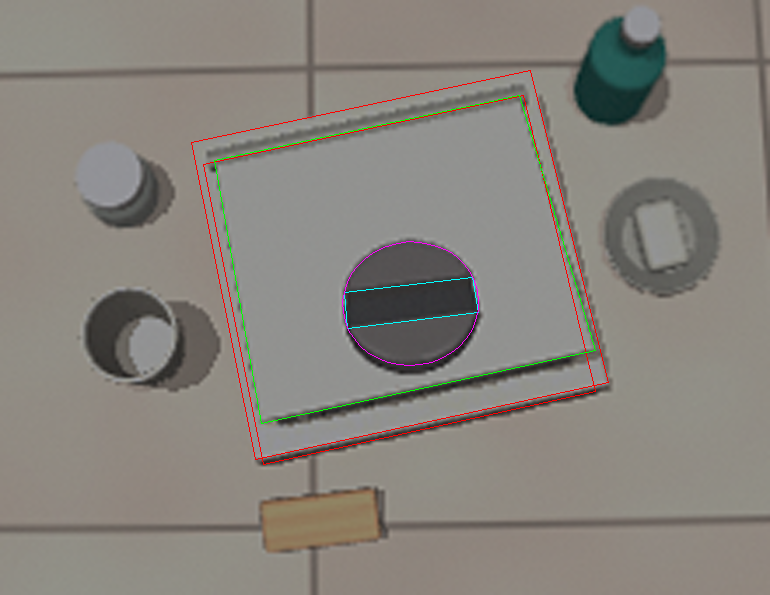

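View pics/o2.png

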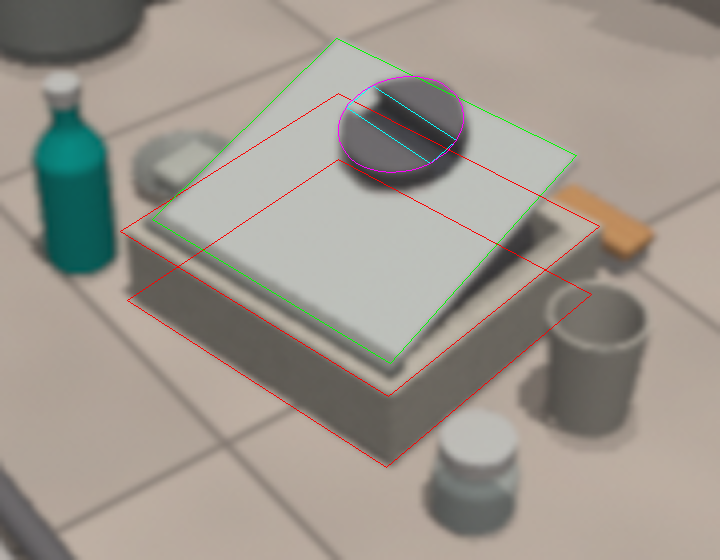

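The overlay fits within about 1 px: yaw 0.20, hatch at 0.29, fastener at 0.105. Next I'll check IK for the push and for the whole turn.

```bash
cat >> h.py <<'E'
def down(psi): # tool x at world angle psi, pointing down
    x=np.array([np.cos(psi),np.sin(psi),0]);y=np.array([0,0,-1.])
    return Rt.from_matrix(np.c_[x,y,np.cross(x,y)]).as_quat()
E
python3 - <<'E'
from h import *
q=np.load("q.npy");o=r.get_obs()
M=Rt.from_quat(o["orientation"]).as_matrix();print(M.round(2))
print("bin",ray("top",(506,203),247),"tb",ray("top",(108,220),20))
qs=q.copy();qs[3]=0
p=hatchpt(qs,(-190,-78,0));print("push",p)
s=fastpt(qs,(0,0,0));print("slot shut",s)
psi0=q[2]+np.pi/2
for k in(0,np.pi):
    print("push",r.solve_ik(p+[0,0,100],down(psi0+k)))
    for a in(.1,.5,1.,1.4,1.57,1.75,1.9):
        j=r.solve_ik(s+[0,0,3],down(psi0-a+k));print(a,None if j is None else np.round(j,2))
E
```

```text
[[ 0.34 -0.    0.94]
 [-0.94  0.    0.34]
 [-0.   -1.   -0.  ]]
bin [ 570.59537252 -509.36724057] tb [585.96969745 505.71974516]
push [ 518.03054033 -114.89824927   78.        ]
slot shut [528.99958125 -33.08944692  80.        ]
push [ 0.6815777   0.4398646  -0.76086499  1.82022903  0.3514875   1.0213611
  1.55200746]
0.1 [ 0.47  0.56 -0.71  1.92  0.48  0.84  1.18]
0.5 [ 0.48  0.56 -0.71  1.92  0.48  0.84  0.78]
1.0 [ 0.46  0.55 -0.69  1.92  0.47  0.83  0.29]
1.4 [ 0.42  0.53 -0.62  1.93  0.42  0.81 -0.06]
1.57 [ 0.4   0.53 -0.6   1.93  0.4   0.81 -0.22]
1.75 [ 0.38  0.52 -0.57  1.93  0.38  0.8  -0.38]
1.9 [ 0.36  0.51 -0.54  1.93  0.36  0.79 -0.51]
push [ 0.33765741  0.35142233 -0.28547959  1.84754257  0.11869256  0.95909418
 -1.37044279]
0.1 [ 0.15  0.47 -0.25  1.95  0.17  0.75 -1.67]
0.5 [ 0.09  0.46 -0.17  1.95  0.11  0.74 -2.02]
1.0 [ 0.01  0.45 -0.06  1.96  0.04  0.73 -2.45]
1.4 [-0.78  0.73  1.15  2.02 -0.84  0.96 -1.96]
1.57 [-0.78  0.73  1.15  2.02 -0.84  0.96 -2.13]
1.75 [-0.78  0.73  1.15  2.02 -0.84  0.96 -2.31]
1.9 [ 0.69  0.71 -1.07  1.91  0.75  0.99  2.29]
```

```bash
python3 - <<'E'
from h import *
q=np.load("q.npy");qs=q.copy();qs[3]=0
p=hatchpt(qs,(-190,-78,0));psi=q[2]+np.pi/2
t=r.get_obs()["tool_pos"]
r.movel([t[0],t[1],370],velocity=250)
r.goto(p+[0,0,240],down(psi))
r.gripper_to(0)
r.movel(p+[0,0,85],velocity=150)
print(r.get_obs()["contact_force"],r.get_obs()["grip_width"])
h=r.movel(p+[0,0,-4],velocity=40,until_force=18)
o=r.get_obs();print(h,o["tool_pos"],o["contact_force"],o["time"])
r.movel(p+[0,0,140],velocity=150)
cv2.imwrite("pics/scene1.png",r.read_camera("scene"));cv2.imwrite("pics/top1.png",r.read_camera("top"))
from ov import overlay
overlay(cv2.imread("pics/scene1.png"),"scene",qs,(190,130),4,(180,140),"pics/o3.png")
o=r.get_obs();print(o["time"],o["contact_force"])
E
```

```text
[ 0.13591429 -0.73335692  0.8559601 ] 0.4631016281969099
True [ 517.94001673 -114.92147286   78.24058391] [-2.13148569 -0.39274958  8.79575745] 7.45
8.6333 [-0.85884601  0.46426237  0.08417736]
```

View pics/o3.png

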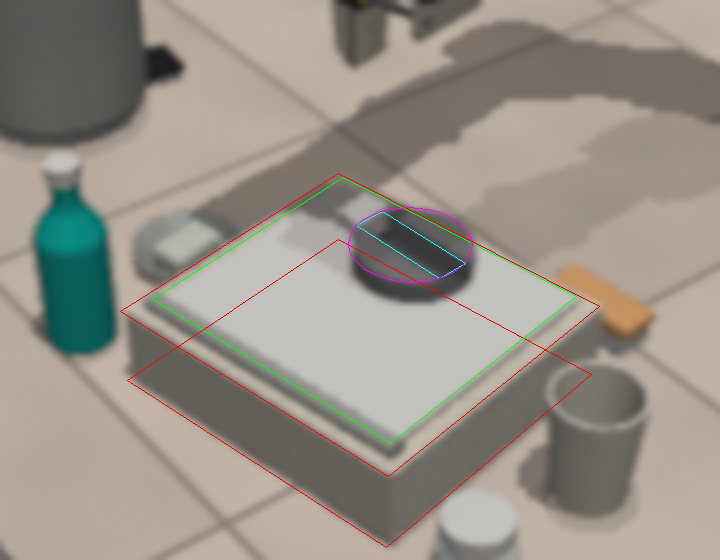

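Stopped at 78.2 mm, matching the shut height of 78. The shut-hatch model also fits the picture. I'll check the slot in the top view before inserting.

```bash
python3 - <<'E'
from ov import *
q=np.load("q.npy");q[3]=0
overlay(cv2.imread("pics/top1.png"),"top",q,(230,150),6,(130,100),"pics/o4.png")
a=cv2.imread("pics/top1.png")[150:250,230:360]
cv2.imwrite("pics/o4r.png",cv2.resize(a,None,fx=6,fy=6,interpolation=cv2.INTER_CUBIC))
E
```

```text
(no output)
```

View pics/o4.png

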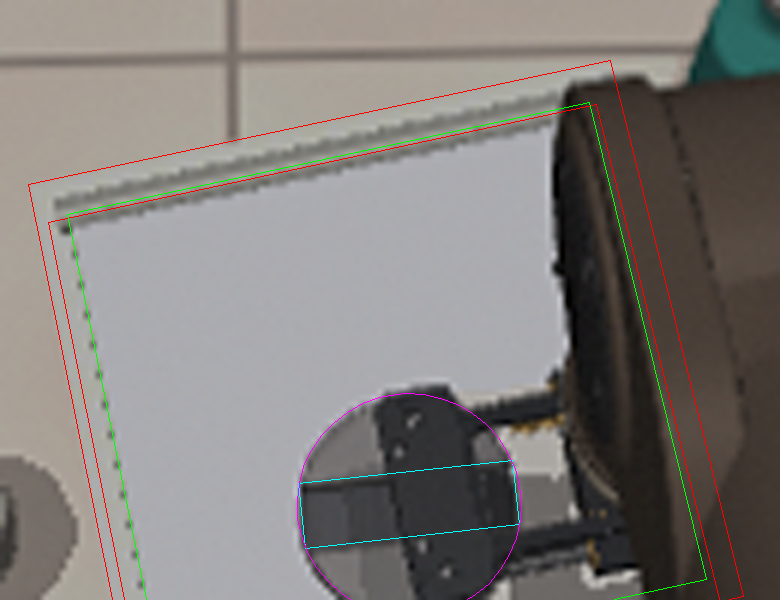

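The slot's visible left part, edges at about (303,487) and (306,548), matches the model. Inserting now.

```bash
python3 - <<'E'
from h import *
q=np.load("q.npy");q[3]=0
s=fastpt(q,(0,0,0));psi=q[2]+np.pi/2-q[4]
r.gripper_to(30)
r.goto(s+[0,0,100],down(psi))
r.movel(s+[0,0,30],velocity=120)
h=r.movel(s+[0,0,4],velocity=40,until_force=8)
o=r.get_obs();print(h,o["tool_pos"],o["contact_force"],o["time"],o["grip_width"])
cv2.imwrite("pics/w2.png",r.read_camera("wrist"));cv2.imwrite("pics/s2.png",cv2.resize(r.read_camera("scene")[130:270,190:370],None,fx=4,fy=4))
if not h:
  for a in(.05,.1):
    r.movel(s+[0,0,4],down(psi-a))
    o=r.get_obs();print(a,o["time"],o["contact_force"].round(1),o["ft_torque"].round(2),np.abs(o["qvel"]).max())
E
```

```text
False [529.0904031  -32.97643183  84.0515391 ] [-0.99585702 -0.58136872 -0.0291624 ] 11.3083 29.698175976278648
0.05 11.6583 [ 0.1 -0.3  0. ] [ 0.12 -0.15  0.03] 0.011486766948893688
0.1 11.9083 [-2.9  0.6  1. ] [0.28 0.38 0.12] 0.008127006110857416
```

View pics/s2.png

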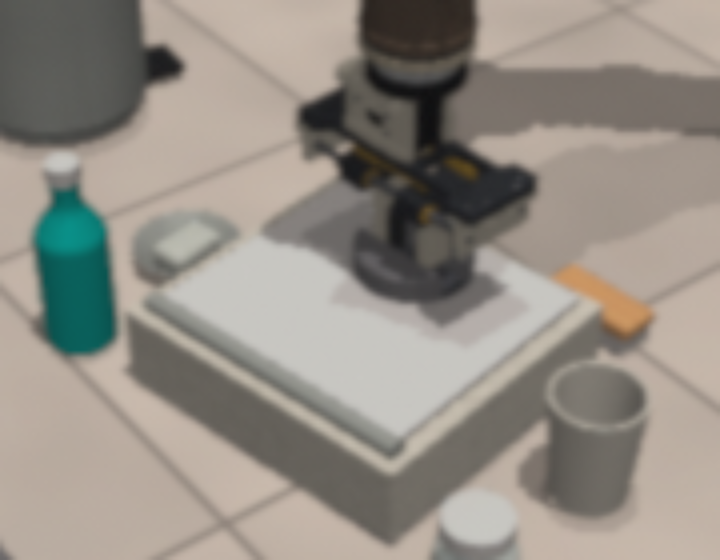

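View pics/w2.png

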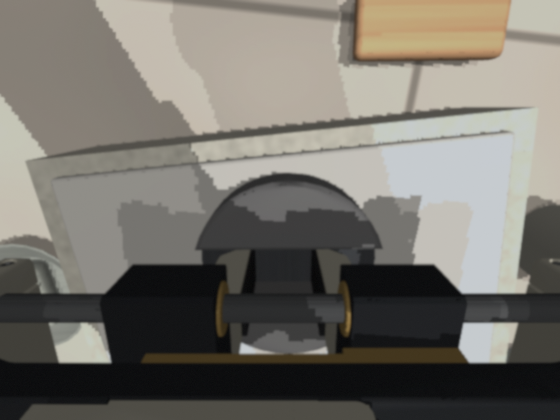

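Both fingertips are in the slot at z=84, with no contact on the way down, and contact began after about 0.1 rad of turning. I'll keep turning until the stop shows in the torque.

```bash
python3 - <<'E'
from h import *
q=np.load("q.npy");q[3]=0
s=fastpt(q,(0,0,0));psi0=q[2]+np.pi/2
for a in list(np.arange(.3,1.55,.1))+list(np.arange(1.56,1.9,.03)):
    r.movel(s+[0,0,4],down(psi0-a))
    o=r.get_obs();x=Rt.from_quat(o["orientation"]).as_matrix()[:,0]
    act=psi0-np.arctan2(x[1],x[0])
    f=o["contact_force"];print(round(a,2),round(act,3),round(o["time"],2),f.round(1),o["ft_torque"].round(2))
    if np.linalg.norm(f)>30 or abs(o["ft_torque"][2])>1.2: break
E
```

```text
0.3 0.296 12.16 [-3.8 -0.2  1.3] [0.13 0.69 0.12]
0.4 0.397 12.41 [-5.  -0.4  2.4] [0.14 0.92 0.14]
0.5 0.497 12.66 [-5.9  0.   2.1] [0.02 0.96 0.1 ]
0.6 0.597 12.91 [-5.7 -0.6  2.4] [0.02 1.06 0.16]
0.7 0.697 13.16 [-6.6  0.1  2.4] [0.11 1.18 0.12]
0.8 0.797 13.41 [-7.5  0.4  2.1] [0.07 1.25 0.13]
0.9 0.897 13.66 [-7.1  1.2  2. ] [0.22 1.39 0.16]
1.0 0.997 13.91 [-7.8  1.3  2.3] [0.3  1.46 0.07]
1.1 1.097 14.16 [-8.   2.3  1.5] [0.41 1.54 0.12]
1.2 1.196 14.41 [-7.3  2.8  1.9] [0.49 1.51 0.13]
1.3 1.296 14.66 [-6.9  2.7  1.4] [0.75 1.49 0.09]
1.4 1.396 14.91 [-6.9  3.8  1.1] [0.84 1.44 0.08]
1.5 1.496 15.16 [-6.8  5.   1. ] [0.94 1.39 0.13]
1.56 1.555 15.41 [-8.   4.6  0.3] [1.04 1.46 0.12]
1.59 1.585 15.66 [-7.5  6.4  0.7] [1.23 1.4  0.07]
1.62 1.615 15.91 [-8.3  5.5  0.7] [1.28 1.44 0.09]
1.65 1.645 16.16 [-6.6  5.8  1.4] [1.4  1.42 0.16]
1.68 1.675 16.41 [-6.4  6.9 -0. ] [1.37 1.43 0.11]
1.71 1.703 16.66 [-8.4  7.1  0.4] [1.56 1.47 0.66]
1.74 1.73 16.91 [-6.9  6.5  1.1] [1.3  1.49 1.9 ]
```

The torque jumped from 0.1 to 1.9 N m at a tool angle of 1.70–1.73, which is the stop plus the expected play of 0.13. I'll ease back within the play, lift clear and check.

```bash
python3 - <<'E'
from h import *
from ov import overlay
q=np.load("q.npy");q[3]=0
s=fastpt(q,(0,0,0));psi0=q[2]+np.pi/2
r.movel(s+[0,0,4],down(psi0-1.6))
print(r.get_obs()["contact_force"].round(1),r.get_obs()["ft_torque"].round(2))
r.movel(s+[0,0,110],velocity=100)
r.movel(s+[-110,-10,330],velocity=200)
o=r.get_obs();print(o["time"],o["tool_pos"],o["contact_force"].round(1))
q[4]=1.571
a=r.read_camera("top");cv2.imwrite("pics/top3.png",a)
b=r.read_camera("scene");cv2.imwrite("pics/scene3.png",b)
cv2.imwrite("pics/w3.png",r.read_camera("wrist"))
overlay(a,"top",q,(180,140),3.5,(220,170),"pics/o5.png")
overlay(b,"scene",q,(190,130),4,(180,140),"pics/o6.png")
E
```

```text
[ 0.1  3.3 -1.4] [ 0.63 -0.04  0.06]
19.7917 [418.84447363 -43.04020204 409.08083317] [ 0.   0.3 -0.7]
```

View pics/o5.png

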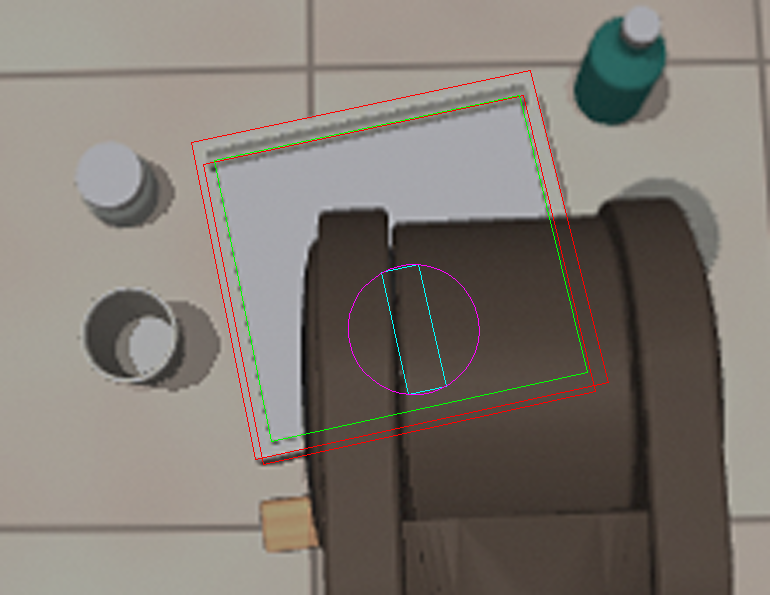

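View pics/o6.png

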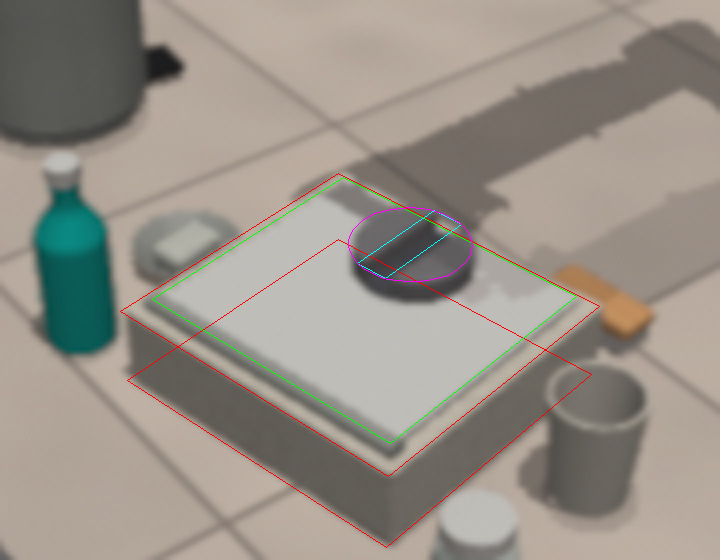

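View pics/w3.png

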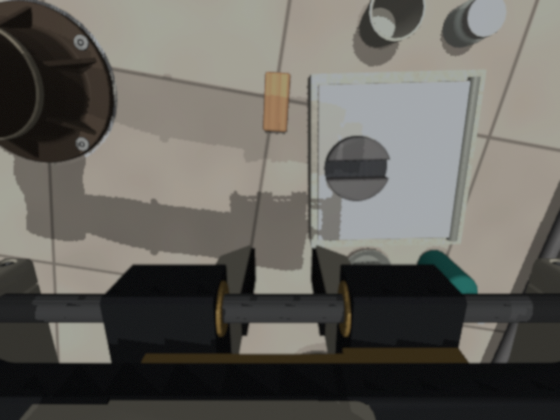

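The wrist view shows the slot at (357,168) running from hinge to front edge, parallel to the hatch sides. The locked model fits the scene view, the bystanders haven't moved and the arm is clear. Handing in.

```bash
python3 -c "
from rig import r
r.dwell(0.3);print(r.get_obs()['qvel'].round(3));r.finish_job()"
```

```text
[-0.001 -0.003 -0.    -0.002 -0.001  0.001  0.002]
the job is handed in; nothing more can be done
```

The hatch is shut and its fastener is turned clockwise to the locked stop. I handed the job in at about 20 s of the 48 s allowed; no verdict is reported.

- **Hatch:** I pressed it down with closed fingers beside the boss. The tip stopped at z = 78.2 mm, against a shut height of 78 mm.
- **Fastener:** I set both fingertips in the slot, opened to 30 mm, and turned until the torque jumped from about 0.1 to 1.9 N m. That was at a tool angle of 1.70–1.73 rad, which is the 1.571 stop plus about 0.13 of play in the slot.
- **Last checks:** The final scene picture matches the model of a shut, locked hatch to about 1 px. The wrist picture shows the slot pointing from hinge to front edge. The objects near the boxing look unmoved. I did not re-measure the bin and toilet brush at the end, but the arm did not go near them after it left its start pose. The arm ended at z ≈ 409 mm with no contact force.
- **What could not be seen:** In the final top view the arm hid the fastener, so that view confirmed only the hatch's left side. No check failed or disagreed.

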